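Sort the table legs from the square blanks in the woodshop trays

TASK

Sort the three wooden workpieces into the two sloping trays: both turned legs side by side in the tray with the round turned sample on its ledge, the square blank in the tray with the square sample. Lay each one flat on the tray's sloping floor with its length running straight up the slope, never dropping it, and while it lies there push it down the slope until you feel its end press firmly but gently (about 6 to 15 newtons) on the steel stop bar, then leave it touching the bar. Any order and either end down is fine; leave the paint can, the small tin and the brush alone.

Things in the scene. Friction and masses are not known exactly. Their poses are not given: they have to be found in the camera images.
- leg_a: turned wooden table leg, 150 mm long: a 34 mm square block 40 mm long at its -x end, the rest turned round, 34 mm foot bun at its +x end, a plain round neck 28 mm across from 17 mm behind to 27 mm ahead of the middle (grip here). Starts lying flat. Origin on its axis at mid-length, 17 mm above what it lies on; x along its length. About 0.09 kg
- leg_b: turned wooden table leg, 150 mm long: a 34 mm square block 40 mm long at its -x end, the rest turned round, 34 mm foot bun at its +x end, a plain round neck 28 mm across from 17 mm behind to 27 mm ahead of the middle (grip here). Starts lying flat. Origin on its axis at mid-length, 17 mm above what it lies on; x along its length. About 0.09 kg (same as leg_a)
- blank: plain square wooden blank, 150 x 34 x 34 mm, same wood as the legs. Starts lying flat. Origin at its centre, x along its length. Mass about 0.12 kg
- tray_legs: fixed plywood tray, open above, 180 mm wide, 275 mm deep; floor slopes up at 30 degrees along +x from 45 to 170 mm above the desk (250 mm long), side walls 20 mm above the floor, inside width 160 mm. On the ledge at its upper end, 148 mm along x, a fixed dark sample, top at 238 mm: a round turned one, 48 mm across (tray for the turned legs). Origin on the desk under its middle, z up
- tray_blank: fixed plywood tray, open above, 180 mm wide, 275 mm deep; floor slopes up at 30 degrees along +x from 45 to 170 mm above the desk (250 mm long), side walls 20 mm above the floor, inside width 160 mm. On the ledge at its upper end, 148 mm along x, a fixed dark sample, top at 238 mm: a square one, 44 mm (tray for the square blank). Origin on the desk under its middle, z up
- stop_legs: steel stop bar across the lower end of the legs' tray, fixed at a setting that varies; 154 mm wide, 18 mm thick, top 19 mm above the tray floor. Origin on the floor, mid-bar, on the face looking up the slope; x up the slope (30 degrees, away from the robot), y across the tray, z square out of the floor. Clear floor: 190 mm up the slope, 80 mm to each side
- stop_blank: steel stop bar across the lower end of the blank's tray, fixed at a setting that varies; 154 mm wide, 18 mm thick, top 19 mm above the tray floor. Origin on the floor, mid-bar, on the face looking up the slope; x up the slope (30 degrees, away from the robot), y across the tray, z square out of the floor. Clear floor: 190 mm up the slope, 80 mm to each side
- paint_can: bystander: closed paint can with blue label, 84 mm across, 100 mm high, origin under its middle
- small_tin: bystander: small yellow tin, 70 mm across, 70 mm high, origin under its middle
- brush: bystander: paint brush 130 mm long lying flat on the desk, origin underneath
Not all that is in view belongs to the job. What is shaped like the blank but red is not meant.

How it is judged:
By the outcome, as a careful person would: the job done as asked, in the order asked, and still so for the second after the job is handed in, with the robot touching nothing.
It also fails if it takes over 69 s, if anything falls off the work surface, if the arm or the gripper's body presses on something with over 40 N, if the wrist force passes 120 N, or if a joint passes its speed limit or range.

ROBOT

A 6-joint arm with a two-finger parallel gripper is mounted at the origin on the work surface. World frame = base frame: x ahead of the robot, y to its left, z up, the work surface at z = 0. Lengths are in m, angles in degrees, forces in N, time in s.
With the tool pointing down it reaches from about 0.25 to 0.725 m from the base axis. Payload 9.7 kg.
Tool frame: the origin (TCP) lies midway between the tips of the shut fingers; the grasp point (between the pads) lies 19 mm behind it; z points along the fingers, y is the line along which they close (so a half turn about z gives the same grasp; the last joint's range is limited). The gripper opens to 85 mm and grips with 20 to 120 N. Pads are 22 mm wide; open, the fingers measure 114 mm over their backs; the gripper's body (76 mm by 85 mm) begins 54 mm behind the grasp point. The pads swing forward as they close: fully open they stand 13 mm farther back than shut.
Start: joints at [-68.87, 4.979, 10.078, 95.1, 0, 90], TCP at [0.198, -0.513, 0.231] pointing down, gripper open.
Joint ranges: [-179.16, 179.16], [-48.56, 103.87], [-65.8, 70.77], [-126.05, 130.52], [-82.76, 87.17], [-180, 180]. Speed limits (degrees/s): [127.2, 127.2, 147.25, 180, 180, 180].

INTERFACE

Orientations are given as [roll, pitch, yaw] about the fixed x, y, z axes, in that order (R = Rz(yaw) Ry(pitch) Rx(roll)).
In Python, from workcell import readout, imaging, bot, spotter gives the robot as it stands.
- The arm moves only by the shell command python3 -m jog 'ROWS' [FORCE]. ROWS is JSON, a list of rows, each an object with "rotation": the turn, a rotation vector about the world's x, y, z in degrees, a list of three; "translation": the shift along the world's x, y, z in mm, a list of three; "grip": the finger opening in mm, from 0 to 85.4. In form: [{"rotation": [wx, wy, wz], "translation": [dx, dy, dz], "grip": grip}, ...]. A call has 1 to 20 rows; each row is the pose to reach, as a shift and turn from the pose commanded when the call began; what a row does not reach only later rows make up. A row lasts 1/10 s, in which the tool goes at most 50 mm and 8.59 degrees, less where a joint would pass 70% of its speed; a pose out of reach is approached as far as the arm can. A call with a gripper value outside its range is refused whole. The fingers move at their own pace and stop on an object; FORCE is the grip in N (left out, the last holds). Time passes only in rows, so rows that repeat a pose let the fingers close. It gives the time, the measured TCP pose, the force, the opening and the grip force at its end, in the units of the state.
- readout.get_obs(): the state, without advancing time (a new reading comes with each control period).
- imaging.camera(name): name is "scene" or "top"; returns (picture, depth): 480x640x3 uint8, red, green, blue; 480x640 float32, m along the optical axis (not along the pixel's ray), 0 where there is no reading.
- imaging.camera_info(name): a dict with "vertical_fov" (degrees; the focal length in pixels is half the picture's height over the tangent of half this angle, whatever the lens; pixels are square), "cx", "cy" (the principal point, pixels), "extrinsics" (4x4, takes a point from camera to world coordinates). Camera axes: x right, y down, z forward; pixel columns grow to the right and rows downward; lengths in m; the calibration is good to about 2 mm. A picture is of the moment at which its call begins. camera_info takes no time and is no camera call.
- bot.job_done(): hands the job in; it is judged then, once.
Trained networks look in the newest picture that a camera, given by its name, has taken for a name from the list of things; names that differ only in an ending like _2 or _b are one class to them, and where a whole thing is asked for, a point or a joint stands for the part that bears it (a point fixed in the world has none). Each returns a list of dicts, best first, with "confidence" (0 to 1); they miss things now and then, are a little off and sometimes report something else, mostly with a low value. They report only what shows in the picture. A call takes as long as a camera call. They do not tell look-alikes from the thing itself.
- spotter.spot_in(camera, target): "box" ([centre column, centre row, width, height] in pixels, round what is visible of it).
- spotter.mark_of(camera, target): "uv" ([column, row] in pixels: a listed point, or the origin of a listed thing).
The state is a dict: "time": time; "q": joint angles; "qd": joint speeds; "joint_efforts": joint torques, N m; "ee_pos": TCP position; "tcp_rot": TCP orientation; "wrist_force": force on the tool from outside, world axes, zero at the start; "torque": the same for the moment, N m; "opening": finger opening in m; "grasp_force": force on a finger pad.
Only numpy, scipy, OpenCV 4.12 (cv2) and the standard library are available. Lean on these libraries where they do the work, as an engineer would, in place of code of your own. Each camera call takes 0.05 s, during which the arm holds its last target. There are 200 camera calls.

## Working session

There is one attempt and no reset: what is moved stays moved. The work goes in short steps, Python scripts to look and compute and a shell command to move; the robot and the scene stay as the last step left them, time stands still between calls to the robot, and variables do not carry over. Pictures are saved under pics/ and viewed, at most 10 in all, crops included, and the job is handed in when it is done.

```bash
ls; mkdir -p pics; python3 - <<'E'
from workcell import readout, imaging, bot, spotter
import cv2,numpy as np
o=readout.get_obs();print(o)
for c in ("scene","top"):
    p,d=imaging.camera(c);cv2.imwrite(f"pics/{c}0.png",p[...,::-1]);np.savez(f"{c}0.npz",p=p,d=d)
    i=imaging.camera_info(c);print(c,i)
    for n in ["leg_a","blank","tray_legs","tray_blank","stop_legs","stop_blank"]:
        for f in (spotter.mark_of,):
            print(n,[(np.round(r['uv']).tolist(),round(r['confidence'],2)) for r in f(c,n)])
E
```

```text
pics
{'time': 0.0, 'q': array([-6.88708839e+01,  5.01251078e+00,  1.00340796e+01,  9.50989470e+01,
        1.56459525e-03,  8.99994580e+01]), 'qd': array([ 0.02602873, -0.0035308 , -0.11784955, -0.02114165, -0.10051015,
        0.04417897]), 'joint_efforts': array([-2.70985238e-04, -5.20385778e+01,  4.64803147e+01,  1.61796261e-02,
        1.46767234e-04,  6.14458031e-06]), 'ee_pos': array([ 0.19818499, -0.51281074,  0.23056617]), 'tcp_rot': array([-1.79922622e+02, -1.56532581e-03,  2.11296559e+01]), 'wrist_force': array([-0.65087581,  0.52787553,  0.48800526]), 'torque': array([-6.60494552e-02,  1.14978523e-02, -5.52920142e-05]), 'grasp_force': 0.0, 'opening': 0.08512849406987061}
scene {'vertical_fov': 50.77586684385868, 'cx': 317.331000537422, 'cy': 237.39929721597272, 'extrinsics': array([[ 0.43585588,  0.49965677, -0.7485805 ,  1.24342676],
       [ 0.89996458, -0.25088913,  0.35653667, -0.3155435 ],
       [-0.00966475, -0.82909454, -0.55902489,  0.5632093 ],
       [ 0.        ,  0.        ,  0.        ,  1.        ]])}
leg_a [([327.0, 280.0], 0.75), ([290.0, 230.0], 0.71)]
bl
[... 170 characters left out ...]
0.0], 0.92)]
stop_blank [([424.0, 198.0], 0.73)]
top {'vertical_fov': 52.381271075862735, 'cx': 325.0033882602783, 'cy': 235.86459356185657, 'extrinsics': array([[-0.01538853, -0.98589065,  0.16668179,  0.42423699],
       [-0.99921711,  0.00908671, -0.03850441,  0.00857806],
       [ 0.03644655, -0.16714382, -0.98525864,  0.90317434],
       [ 0.        ,  0.        ,  0.        ,  1.        ]])}
leg_a [([318.0, 205.0], 0.92), ([322.0, 301.0], 0.62)]
blank [([206.0, 375.0], 0.95), ([297.0, 254.0], 0.89), ([414.0, 387.0], 0.63)]
tray_legs [([471.0, 236.0], 0.67)]
tray_blank [([166.0, 229.0], 0.58)]
stop_legs [([487.0, 270.0], 0.93), ([299.0, 255.0], 0.42)]
stop_blank [([156.0, 266.0], 0.79)]
```

View pics/top0.png

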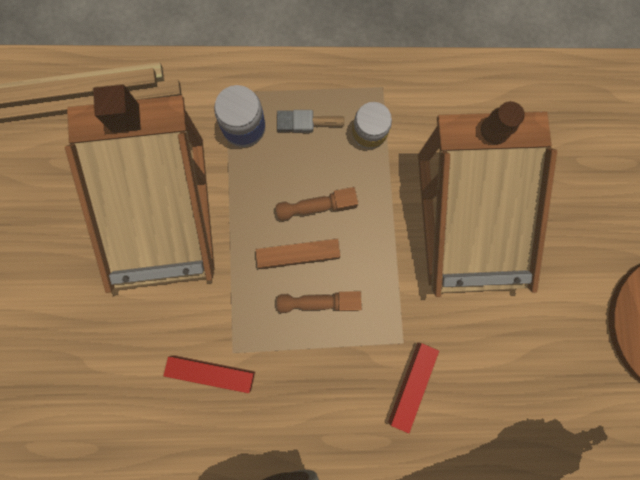

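View pics/scene0.png

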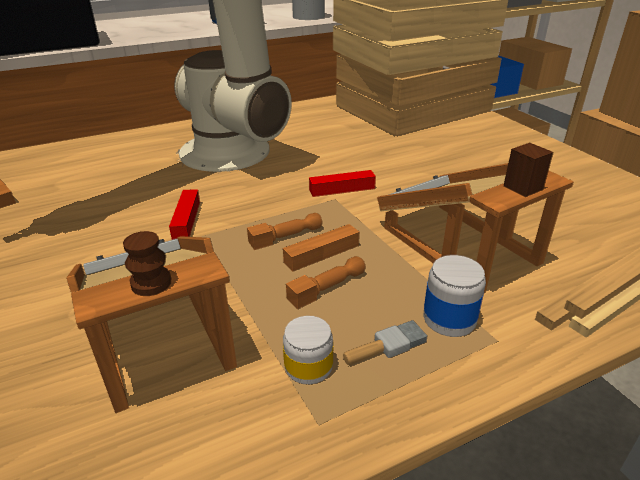

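The top view shows the legs at (318,205) and (320,302), the brown blank at (297,254), and red decoys at (208,374) and (414,387). The round sample is on the right tray (503,122) and the square one on the left tray (115,106). Things that could be mistaken for the blank are the red bars, the strips at (80,85) and the legs, so I take the brown one at (297,254). I'll check that in a crop and measure.

```bash
cat > h.py <<'E'
import numpy as np, cv2
from workcell import imaging
def cloud(c,d):
    i=imaging.camera_info(c);f=240/np.tan(np.radians(i["vertical_fov"]/2))
    v,u=np.mgrid[:480,:640];P=np.stack([(u-i["cx"])/f*d,(v-i["cy"])/f*d,d],-1)
    E=i["extrinsics"];P=P@E[:3,:3].T+E[:3,3];P[d<=0]=np.nan;return P
E
python3 - <<'E'
from h import *
z=np.load('top0.npz');p,d=z['p'],z['d'];P=cloud('top',d)
cv2.imwrite('pics/crop.png',cv2.resize(p[170:330,230:400],None,fx=4,fy=3.7)[...,::-1])
print('desk z',np.nanmedian(P[310:340,300:350,2]))
zz=P[...,2]
for n,(u,v) in dict(far=(318,205),blank=(297,254),near=(320,302)).items():
    m=np.zeros((480,640),np.uint8); m[v-28:v+28,u-60:u+60]=(np.nan_to_num(zz)[v-28:v+28,u-60:u+60]>0.012)
    k,l,s,c=cv2.connectedComponentsWithStats(m); j=l[v,u]; Q=P[l==j]
    r=cv2.minAreaRect(Q[Q[:,2]>0.012][:,:2].astype(np.float32)*1000)
    # top surface line
    xy=Q[:,:2];a,b=xy.min(0),xy.max(0)
    C=np.cov(xy.T);w,V=np.linalg.eigh(C);t=V[:,1]
    s=(xy-xy.mean(0))@t; mid=(s.max()+s.min())/2
    ctr=xy.mean(0)+t*mid
    print(n,len(Q),'rect',np.round(r[0],1),np.round(r[1],1),round(r[2],1),'pca ctr',np.round(ctr*1000,1),'dir',np.round(np.degrees(np.arctan2(t[1],t[0])),1),'len',np.ptp(s),'top',np.percentile(Q[:,2],95))
for n,(u0,u1,v0,v1) in dict(legs=(455,530,165,260),blank=(100,175,150,250)).items():
    Q=P[v0:v1,u0:u1].reshape(-1,3);Q=Q[~np.isnan(Q[:,0])]
    for _ in range(4):
        c=Q.mean(0);n_=np.linalg.svd(Q-c,full_matrices=False)[2][2];n_*=np.sign(n_[2]);e=(Q-c)@n_;Q=Q[abs(e)<max(.002,1.5*e.std())]
    up=-np.array([n_[0]*n_[2],n_[1]*n_[2],n_[2]**2-1]);up/=np.linalg.norm(up)
    up=up*np.sign(up[2])
    h=np.degrees(np.arctan2(up[1],up[0]))
    print(n,'plane c',np.round(c*1000,1),'n',np.round(n_,4),'tilt',np.degrees(np.arccos(n_[2])),'up yaw',h,'floor z at xy:',)
    # region in tray coords
    side=np.cross(n_,up)
    A=(P-c); a=A@up;b=A@side;hh=A@n_
    # walls: pts with hh 12..28mm
    wall=(hh>.012)&(hh<.026)&(abs(b)<.12)&(abs(a)<.07)
    B=b[wall];al=a[wall]
    for sg in (1,-1):
        w=wall&(b*sg>0); 
        print(' wall',sg,'inner b',np.round(np.percentile(abs(b[w]),[1,5,50,95])*1000,1), 'slope deg',np.degrees(np.polyfit(a[w],b[w],1)[0]) if w.sum()>20 else None)
    bar=(hh>.014)&(hh<.024)&(abs(b)<.065)&(a<-.06)&(a>-.2)
    aa=a[bar];print(' bar n',bar.sum(),np.round(np.percentile(aa,[1,5,50,95,99])*1000,1),'h',np.median(hh[bar])*1000,'bar slope deg',np.degrees(np.polyfit(b[bar],a[bar],1)[0]))
    np.save(f'tray_{n}.npy',np.array([c,up,side,n_]))
E
```

```text
desk z -0.0005744528738255705
far 1325 rect [633.7 -11.6] [ 35.3 149.9] 10.9 pca ctr [632.2 -11.9] dir 100.7 len 0.14992247134889253 top 0.03458742196663382
blank 1665 rect [542.1  23.2] [ 34.4 150. ] 6.9 pca ctr [541.1  23.1] dir 96.7 len 0.14998844271585915 top 0.03526681535077325
near 1375 rect [454.5 -13.5] [ 33.8 149.9] 0.9 pca ctr [454.2 -13.5] dir 91.3 len 0.1499280345159976 top 0.03434133317758614
legs plane c [ 594.5 -302.5  115.6] n [-0.5002 -0.016   0.8658] tilt 30.02701114460567 up yaw 1.8293445663300936 floor z at xy:
 wall 1 inner b [82.8 83.8 89.4 93.1] slope deg 0.0714242650658017
 wall -1 inner b [76.  76.5 79.6 85.8] slope deg 0.015454558705829024
 bar n 715 [-123.7 -122.9 -113.3 -106.2 -105.6] h 18.813731042072515 bar slope deg -0.014850867046426184
blank plane c [619.2 283.  118. ] n [-0.4968 -0.0554  0.8661] tilt 29.991048521135692 up yaw 6.365920372842112 floor z at xy:
 wall 1 inner b [70.9 71.4 74.8 80.6] slope deg 0.1714937710028553
 wall -1 inner b [88.4 89.1 94.1 98.2] slope deg 0.15798597237943404
 bar n 780 [-133.4 -132.2 -122.9 -115.8 -115.2] h 18.724639648243777 bar slope deg -0.17467230817580326
```

View pics/crop.png

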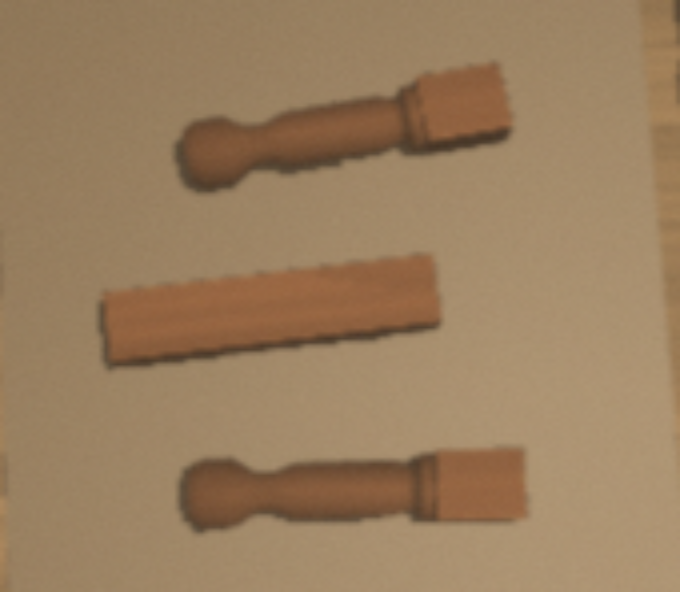

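The crop shows the plain brown blank in the middle with a leg on each side. Both legs have their square block to the right (-y).

```bash
cat >> h.py <<'E'
from scipy.spatial.transform import Rotation as R
from workcell import readout
Rd=lambda yaw:R.from_euler('z',yaw,degrees=True)*R.from_euler('x',180,degrees=True)
CB=dict(legs=(3.5,-105.5),blank=(-8.7,-115.1))
def tray(n,a,b,h,flip=False):
    "a: mm above bar face along slope, b: from tray middle, h: above floor -> (pos mm, Rot)"
    c,up,s,nn=np.load(f'tray_{n}.npy');b0,a0=CB[n]
    k=-1 if flip else 1
    return c*1000+up*(a0+a)+s*(b0+b)+nn*h, R.from_matrix(np.stack([k*up,-k*s,-nn],1))
def go(pos,rot,frm=None):
    o=readout.get_obs();p,r=(o['ee_pos']*1000,R.from_euler('xyz',o['tcp_rot'],degrees=True)) if frm is None else frm
    print('t',round(o['time'],2),'rot',np.round((rot*r.inv()).as_rotvec(degrees=True),1).tolist(),'trans',np.round(np.array(pos)-p,1).tolist())
E
python3 - <<'E'
from h import *
go((454.3,-8.5,60),Rd(91.1))
E
```

```text
t 0.7 rot [-0.0, -0.0, 70.0] trans [256.0, 504.5, -171.3]
```

```bash
python3 -m jog '[{"rotation":[0,0,70],"translation":[256,504.5,-120],"grip":60},{"rotation":[0,0,70],"translation":[256,504.5,-120],"grip":60},{"rotation":[0,0,70],"translation":[256,504.5,-120],"grip":60},{"rotation":[0,0,70],"translation":[256,504.5,-120],"grip":60},{"rotation":[0,0,70],"translation":[256,504.5,-120],"grip":60},{"rotation":[0,0,70],"translation":[256,504.5,-120],"grip":60},{"rotation":[0,0,70],"translation":[256,504.5,-120],"grip":60},{"rotation":[0,0,70],"translation":[256,504.5,-120],"grip":60},{"rotation":[0,0,70],"translation":[256,504.5,-120],"grip":60},{"rotation":[0,0,70],"translation":[256,504.5,-120],"grip":60},{"rotation":[0,0,70],"translation":[256,504.5,-120],"grip":60},{"rotation":[0,0,70],"translation":[256,504.5,-120],"grip":60},{"rotation":[0,0,70],"translation":[256,504.5,-120],"grip":60},{"rotation":[0,0,70],"translation":[256,504.5,-170],"grip":60},{"rotation":[0,0,70],"translation":[256,504.5,-170],"grip":60},{"rotation":[0,0,70],"translation":[256,504.5,-170],"grip":60}]' 40
python3 -c "
from h import *
go((454.3,-8.5,2),Rd(91.1));print(readout.get_obs()['q'])"
```

```text
time: 2.3
ee_pos: [0.4536, -0.009, 0.0617]
tcp_rot: [-179.9, 0.0, 91.1]
wrist_force: [1.1, -0.7, -0.2]
opening: 0.0602
grasp_force: 0.0
t 2.3 rot [0.0, -0.1, 0.0] trans [0.7, 0.5, -59.7]
[-1.13309503e+00 -8.04015442e+00 -2.14251062e+01  7.66997923e+01
 -4.24283457e-03  8.77736607e+01]
```

```bash
python3 -m jog '[{"rotation":[0,0,0],"translation":[0.7,0.5,-30],"grip":60},{"rotation":[0,0,0],"translation":[0.7,0.5,-50],"grip":60},{"rotation":[0,0,0],"translation":[0.7,0.5,-59.5],"grip":60},{"rotation":[0,0,0],"translation":[0.7,0.5,-59.5],"grip":60},{"rotation":[0,0,0],"translation":[0.7,0.5,-59.5],"grip":20},{"rotation":[0,0,0],"translation":[0.7,0.5,-59.5],"grip":20},{"rotation":[0,0,0],"translation":[0.7,0.5,-59.5],"grip":20},{"rotation":[0,0,0],"translation":[0.7,0.5,-59.5],"grip":20},{"rotation":[0,0,0],"translation":[0.7,0.5,-59.5],"grip":20}]' 40
python3 - <<'E'
from h import *
o=readout.get_obs();print(o['tcp_rot'],o['ee_pos'])
pt,rt=tray('legs',75+5+12,-33,60);print(pt); go(pt,rt)
E
```

```text
time: 3.2
ee_pos: [0.4559, -0.0081, 0.0035]
tcp_rot: [179.9, 0.0, 91.1]
wrist_force: [-2.6, -0.2, 7.6]
opening: 0.0266
grasp_force: 39.0
[1.79868132e+02 1.31291681e-02 9.11158584e+01] [ 0.45589902 -0.00811565  0.00345896]
[ 553.77654761 -333.29545022  160.7647967 ]
t 3.2 rot [24.2, -22.8, -87.0] trans [97.9, -325.2, 157.3]
```

```bash
python3 -m jog '[{"rotation":[0,0,0],"translation":[0,0,20],"grip":20},{"rotation":[0,0,0],"translation":[0,0,60],"grip":20},{"rotation":[0,0,0],"translation":[0,0,110],"grip":20},{"rotation":[24.2,-22.8,-87],"translation":[98,-325,190],"grip":20},{"rotation":[24.2,-22.8,-87],"translation":[98,-325,190],"grip":20},{"rotation":[24.2,-22.8,-87],"translation":[98,-325,190],"grip":20},{"rotation":[24.2,-22.8,-87],"translation":[98,-325,190],"grip":20},{"rotation":[24.2,-22.8,-87],"translation":[98,-325,190],"grip":20},{"rotation":[24.2,-22.8,-87],"translation":[98,-325,190],"grip":20},{"rotation":[24.2,-22.8,-87],"translation":[98,-325,190],"grip":20},{"rotation":[24.2,-22.8,-87],"translation":[98,-325,190],"grip":20},{"rotation":[24.2,-22.8,-87],"translation":[98,-325,190],"grip":20},{"rotation":[24.2,-22.8,-87],"translation":[98,-325,190],"grip":20},{"rotation":[24.2,-22.8,-87],"translation":[98,-325,190],"grip":20},{"rotation":[24.2,-22.8,-87],"translation":[98,-325,190],"grip":20},{"rotation":[24.2,-22.8,-87],"translation":[98,-325,190],"grip":20},{"rotation":[24.2,-22.8,-87],"translation":[98,-325,190],"grip":20}]'
python3 - <<'E'
from h import *
o=readout.get_obs();print(o['q'],o['wrist_force'])
for h in (30,10,6,4): go(*tray('legs',92,-33,h))
p,d=imaging.camera('scene');cv2.imwrite('pics/s1.png',p[...,::-1])
E
```

```text
time: 4.9
ee_pos: [0.5533, -0.3331, 0.1923]
tcp_rot: [-180.0, -30.0, 2.1]
wrist_force: [-0.1, 0.5, 0.8]
opening: 0.0262
grasp_force: 40.0
[-39.48755443  -6.16110861 -10.82037149  61.96664544  19.41277048
 142.48834556] [-0.13341376  0.48936705  0.75097788]
t 4.9 rot [-0.0, 0.0, -0.3] trans [15.5, 0.3, -57.5]
t 4.9 rot [-0.0, 0.0, -0.3] trans [25.5, 0.6, -74.8]
t 4.9 rot [-0.0, 0.0, -0.3] trans [27.5, 0.7, -78.3]
t 4.9 rot [-0.0, 0.0, -0.3] trans [28.5, 0.7, -80.0]
```

View pics/s1.png

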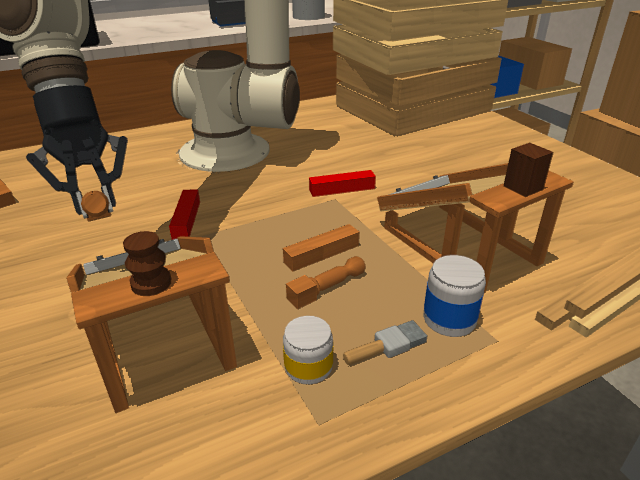

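The leg is held at (95,205), in line with the tray and with its bun uphill. Now I lower it to the floor.

```bash
python3 -m jog '[{"rotation":[0,0,-0.3],"translation":[15.5,0.3,-57.5],"grip":20},{"rotation":[0,0,-0.3],"translation":[15.5,0.3,-57.5],"grip":20},{"rotation":[0,0,-0.3],"translation":[21,0.5,-67],"grip":20},{"rotation":[0,0,-0.3],"translation":[25.5,0.6,-74.8],"grip":20},{"rotation":[0,0,-0.3],"translation":[26.5,0.6,-76.5],"grip":20},{"rotation":[0,0,-0.3],"translation":[26.5,0.6,-76.5],"grip":20}]'
python3 -m jog '[{"rotation":[0,0,0],"translation":[0.5,0,-0.87],"grip":20},{"rotation":[0,0,0],"translation":[1,0,-1.73],"grip":20},{"rotation":[0,0,0],"translation":[1,0,-1.73],"grip":20}]'
python3 -m jog '[{"rotation":[0,0,0],"translation":[0.5,0,-0.87],"grip":20},{"rotation":[0,0,0],"translation":[0.5,0,-0.87],"grip":20}]'
cat >> h.py <<'E'
def st(n):
    o=readout.get_obs();c,up,s,nn=np.load(f'tray_{n}.npy');b0,a0=CB[n];D=o['ee_pos']*1000-c*1000;F=o['wrist_force']
    print('t',round(o['time'],2),'a,b,h',np.round([D@up-a0,D@s-b0,D@nn],1),'F up,side,n',np.round([F@up,F@s,F@nn],1))
E
python3 -c "
from h import *
st('legs')"
```

```text
time: 5.55
ee_pos: [0.5799, -0.3326, 0.1161]
tcp_rot: [-179.9, -30.1, 1.6]
wrist_force: [0.2, -0.3, -1.5]
opening: 0.0264
grasp_force: 40.0
time: 5.85
ee_pos: [0.5805, -0.3325, 0.114]
tcp_rot: [-179.9, -30.1, 1.6]
wrist_force: [-0.4, 0.7, -1.5]
opening: 0.0262
grasp_force: 40.0
time: 6.05
ee_pos: [0.5809, -0.3326, 0.1133]
tcp_rot: [-179.9, -30.1, 1.6]
wrist_force: [-4.7, 0.7, 2.9]
opening: 0.0264
grasp_force: 40.5
t 6.05 a,b,h [ 91.8 -33.1   5.3] F up,side,n [-2.6  0.9  4.8]
```

```bash
python3 -m jog '[{"rotation":[0,0,0],"translation":[-2.6,-0.08,-1.5],"grip":20},{"rotation":[0,0,0],"translation":[-5.2,-0.17,-3],"grip":20},{"rotation":[0,0,0],"translation":[-7.8,-0.25,-4.5],"grip":20},{"rotation":[0,0,0],"translation":[-7.8,-0.25,-4.5],"grip":20}]'
python3 -c "
from h import *
st('legs')"
python3 -m jog '[{"rotation":[0,0,0],"translation":[-0.9,-0.03,-0.5],"grip":20},{"rotation":[0,0,0],"translation":[-0.9,-0.03,-0.5],"grip":20}]'
python3 -c "
from h import *
st('legs')"
```

```text
time: 6.45
ee_pos: [0.5732, -0.3329, 0.1089]
tcp_rot: [-179.9, -30.1, 1.6]
wrist_force: [-1.8, 0.3, 5.2]
opening: 0.0265
grasp_force: 40.6
t 6.45 a,b,h [ 82.8 -33.3   5.3] F up,side,n [1.1 0.4 5.4]
time: 6.65
ee_pos: [0.5724, -0.333, 0.1084]
tcp_rot: [-179.9, -30.1, 1.6]
wrist_force: [-0.8, 0.3, 4.5]
opening: 0.0268
grasp_force: 40.5
t 6.65 a,b,h [ 82.  -33.3   5.3] F up,side,n [1.5 0.4 4.3]
```

```bash
for i in 1; do python3 -m jog '[{"rotation":[0,0,0],"translation":[-0.9,-0.03,-0.5],"grip":20},{"rotation":[0,0,0],"translation":[-0.9,-0.03,-0.5],"grip":20}]' >/dev/null
python3 -c "
from h import *
st('legs')"; done
python3 -m jog '[{"rotation":[0,0,0],"translation":[-0.6,-0.02,-0.35],"grip":20},{"rotation":[0,0,0],"translation":[-0.6,-0.02,-0.35],"grip":20}]' >/dev/null
python3 -c "
from h import *
st('legs')"
```

```text
t 6.85 a,b,h [ 80.9 -33.3   5.3] F up,side,n [2.5 0.1 4.4]
t 7.05 a,b,h [ 80.3 -33.3   5.3] F up,side,n [2.2 0.8 4.3]
```

```bash
python3 -m jog '[{"rotation":[0,0,0],"translation":[-0.6,-0.02,-0.35],"grip":20},{"rotation":[0,0,0],"translation":[-0.6,-0.02,-0.35],"grip":20}]' >/dev/null
python3 -c "
from h import *
st('legs')"
python3 -m jog '[{"rotation":[0,0,0],"translation":[-0.6,-0.02,-0.35],"grip":20},{"rotation":[0,0,0],"translation":[-0.6,-0.02,-0.35],"grip":20}]' >/dev/null
python3 -c "
from h import *
st('legs')"
```

```text
t 7.25 a,b,h [ 79.7 -33.3   5.4] F up,side,n [2.4 0.5 4.2]
t 7.45 a,b,h [ 79.  -33.3   5.3] F up,side,n [ 2.6 -0.5  4.9]
```

```bash
python3 -m jog '[{"rotation":[0,0,0],"translation":[-0.6,-0.02,-0.35],"grip":20},{"rotation":[0,0,0],"translation":[-0.6,-0.02,-0.35],"grip":20}]' >/dev/null
python3 -c "
from h import *
st('legs')"
python3 -m jog '[{"rotation":[0,0,0],"translation":[-0.6,-0.02,-0.35],"grip":20},{"rotation":[0,0,0],"translation":[-0.6,-0.02,-0.35],"grip":20}]' >/dev/null
python3 -c "
from h import *
st('legs')"
```

```text
t 7.65 a,b,h [ 78.3 -33.3   5.3] F up,side,n [ 2.6 -1.   4.1]
t 7.85 a,b,h [ 77.6 -33.3   5.3] F up,side,n [3.1 0.4 4.8]
```

```bash
python3 -m jog '[{"rotation":[0,0,0],"translation":[-0.6,-0.02,-0.35],"grip":20},{"rotation":[0,0,0],"translation":[-0.6,-0.02,-0.35],"grip":20}]' >/dev/null
python3 -c "
from h import *
st('legs')"
python3 -m jog '[{"rotation":[0,0,0],"translation":[-0.6,-0.02,-0.35],"grip":20},{"rotation":[0,0,0],"translation":[-0.6,-0.02,-0.35],"grip":20}]' >/dev/null
python3 - <<'E'
from h import *
st('legs')
p,d=imaging.camera('top');cv2.imwrite('pics/t1.png',cv2.resize(p[150:310,410:580],None,fx=4,fy=3.7)[...,::-1])
E
```

```text
t 8.05 a,b,h [ 76.9 -33.3   5.4] F up,side,n [3.4 0.7 5.4]
t 8.25 a,b,h [ 76.3 -33.3   5.3] F up,side,n [2.6 0.1 4.2]
```

View pics/t1.png

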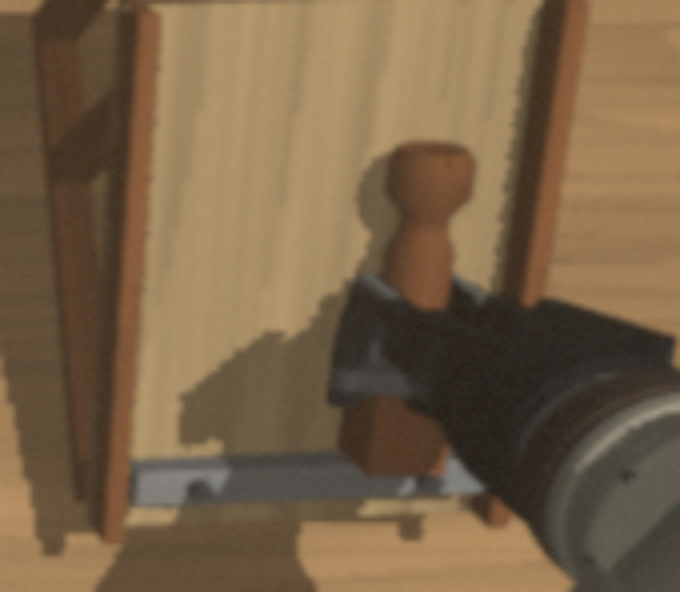

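```bash
python3 - <<'E'
from h import *
p,d=imaging.camera('top');P=cloud('top',d)*1000
c,up,s,nn=np.load('tray_legs.npy');b0,a0=CB['legs'];D=P-c*1000;a=D@up-a0;b=D@s-b0;h=D@nn
for u,lab in ((505,''),(508,''),(512,''),(516,'')):
  print(u,[(v,round(float(a[v,u])),round(float(b[v,u])),round(float(h[v,u]))) for v in range(186,282,4 if u==512 else 4)])
E
```

```text
505 [(186, 151, -20, 0), (190, 144, -21, 2), (194, 137, -22, 0), (198, 131, -22, 2), (202, 123, -23, 1), (206, 116, -25, -1), (210, 110, -24, 2), (214, 102, -25, 1), (218, 94, -27, -2), (222, 88, -27, 1), (226, 88, -19, 21), (230, 85, -15, 31), (234, 85, -8, 48), (238, 82, -4, 59), (242, 89, 11, 93), (246, 82, 9, 91), (250, 82, 15, 107), (254, 76, 15, 108), (258, 36, -20, 32), (262, 28, -21, 32), (266, 22, -21, 34), (270, 16, -20, 37), (274, 7, -22, 34), (278, -1, -24, 33)]
508 [(186, 149, -27, -4), (190, 144, -26, 0), (194, 142, -20, 17), (198, 135, -20, 19), (202, 129, -19, 21), (206, 116, -29, 1), (210, 109, -30, 1), (214, 108, -23, 17), (218, 101, -23, 19), (222, 96, -22, 23), (226, 89, -23, 23), (230, 92, -12, 49), (234, 88, -8, 58), (238, 82, -9, 58), (242, 74, -11, 55), (246, 69, -10, 60), (250, 81, 10, 105), (254, 76, 11, 108), (258, 37, -24, 35), (262, 30, -24, 35), (266, 21, -26, 33), (270, 15, -26, 36), (274, 8, -27, 35), (278, -7, -35, 20)]
512 [(186, 149, -33, -2), (190, 149, -24, 20), (194, 145, -21, 28), (198, 138, -23, 27), (202, 131, -23, 28), (206, 124, -24, 28), (210, 116, -26, 24), (214, 110, -27, 24), (218, 104, -26, 28), (222, 97, -27, 28), (226, 91, -26, 30), (230, 88, -22, 41), (234, 92, -10, 68), (238, 85, -11, 68), (242, 79, -11, 70), (246, 74, -10, 73), (250, 84, 7, 112), (254, 77, 6, 111), (258, 72, 7, 115), (262, 28, -32, 33), (266, 22, -33, 34), (270, 14, -33, 34), (274, 6, -35, 33), (278, -9, -43, 18)]
516 [(186, 150, -39, 0), (190, 149, -30, 22), (194, 145, -27, 31), (198, 139, -27, 31), (202, 131, -29, 28), (206, 124, -31, 27), (210, 117, -32, 27), (214, 111, -32, 28), (218, 104, -32, 30), (222, 98, -32, 31), (226, 91, -33, 31), (230, 84, -34, 31), (234, 95, -13, 76), (238, 88, -14, 76), (242, 87, -8, 89), (246, 88, 0, 109), (250, 85, 3, 116), (254, 78, 1, 114), (258, 72, 2, 116), (262, 29, -38, 35), (266, 20, -40, 33), (270, 14, -40, 35), (274, 7, -40, 36), (278, -6, -47, 24)]
```

The leg lies flat (top at 34 mm over both the block and the bun), and its lower end is 1–3 mm from the bar. I'll keep pushing.

```bash
for i in 1; do python3 -m jog '[{"rotation":[0,0,0],"translation":[-0.6,-0.02,-0.35],"grip":20},{"rotation":[0,0,0],"translation":[-0.6,-0.02,-0.35],"grip":20}]' >/dev/null; done
python3 -c "
from h import *
st('legs')"
python3 -m jog '[{"rotation":[0,0,0],"translation":[-0.6,-0.02,-0.35],"grip":20},{"rotation":[0,0,0],"translation":[-0.6,-0.02,-0.35],"grip":20}]' >/dev/null
python3 -c "
from h import *
st('legs')"
```

```text
t 8.55 a,b,h [ 76.2 -33.2   5.4] F up,side,n [7.  0.4 3.3]
t 8.75 a,b,h [ 76.1 -33.1   5.4] F up,side,n [9.1 0.9 0.6]
```

```bash
python3 -m jog '[{"rotation":[0,0,0],"translation":[-0.5,-0.02,-0.29],"grip":20},{"rotation":[0,0,0],"translation":[-0.5,-0.02,-0.29],"grip":20}]' >/dev/null
python3 -c "
from h import *
st('legs')"
```

```text
t 8.95 a,b,h [ 76.1 -33.1   5.6] F up,side,n [11.   1.6  1. ]
```

Stop contact is confirmed: firm at 11 N, with no further travel. Release and retreat square to the floor.

```bash
python3 -m jog '[{"rotation":[0,0,0],"translation":[0,0,0],"grip":42},{"rotation":[0,0,0],"translation":[0,0,0],"grip":42},{"rotation":[0,0,0],"translation":[0,0,0],"grip":42},{"rotation":[0,0,0],"translation":[-5,-0.2,8.7],"grip":42},{"rotation":[0,0,0],"translation":[-20,-0.6,34.6],"grip":42},{"rotation":[0,0,0],"translation":[-40,-1.3,69],"grip":60}]'
python3 - <<'E'
from h import *
go((632.4,-6.7,60),Rd(100.8))
p,d=imaging.camera('top');P=cloud('top',d)*1000
c,up,s,nn=np.load('tray_legs.npy');b0,a0=CB['legs'];D=P-c*1000;a=D@up-a0;b=D@s-b0;h=D@nn
m=(h>10)&(h<40)&(b<0)&(b>-60)&(a>20)&(a<180);print(a[m].max(),b[m].min(),b[m].max(),m.sum())
E
```

```text
time: 9.55
ee_pos: [0.5242, -0.3334, 0.1717]
tcp_rot: [-179.7, -29.9, 1.5]
wrist_force: [0.2, -0.3, -0.2]
opening: 0.0552
grasp_force: 0.0
t 9.55 rot [-26.6, 21.0, 96.7] trans [108.2, 326.7, -111.7]
149.8914761591027 -48.87291507783301 -16.112688391735507 1177
```

```bash
python3 -m jog '[{"rotation":[0,0,0],"translation":[0,20,45],"grip":60},{"rotation":[-26.6,21,96.7],"translation":[100,320,50],"grip":60},{"rotation":[-26.6,21,96.7],"translation":[100,320,50],"grip":60},{"rotation":[-26.6,21,96.7],"translation":[100,320,50],"grip":60},{"rotation":[-26.6,21,96.7],"translation":[100,320,50],"grip":60},{"rotation":[-26.6,21,96.7],"translation":[100,320,50],"grip":60},{"rotation":[-26.6,21,96.7],"translation":[100,320,50],"grip":60},{"rotation":[-26.6,21,96.7],"translation":[108.2,326.7,20],"grip":60},{"rotation":[-26.6,21,96.7],"translation":[108.2,326.7,-20],"grip":60},{"rotation":[-26.6,21,96.7],"translation":[108.2,326.7,-60],"grip":60},{"rotation":[-26.6,21,96.7],"translation":[108.2,326.7,-90],"grip":60},{"rotation":[-26.6,21,96.7],"translation":[108.2,326.7,-111],"grip":60},{"rotation":[-26.6,21,96.7],"translation":[108.2,326.7,-111],"grip":60},{"rotation":[-26.6,21,96.7],"translation":[108.2,326.7,-111],"grip":60},{"rotation":[-26.6,21,96.7],"translation":[108.2,326.7,-111],"grip":60}]'
python3 - <<'E'
from h import *
go((632.4,-6.7,4),Rd(100.8))
E
```

```text
time: 11.1
ee_pos: [0.634, -0.0075, 0.0623]
tcp_rot: [179.8, -0.2, 100.6]
wrist_force: [0.3, 0.3, 0.4]
opening: 0.0599
grasp_force: 0.0
t 11.1 rot [-0.2, 0.2, 0.2] trans [-1.6, 0.8, -58.3]
```

```bash
python3 -m jog '[{"rotation":[0,0,0],"translation":[0,0.5,-30],"grip":60},{"rotation":[0,0,0],"translation":[0,0.5,-50],"grip":60},{"rotation":[0,0,0],"translation":[0,0.5,-58.5],"grip":60},{"rotation":[0,0,0],"translation":[0,0.5,-58.5],"grip":60},{"rotation":[0,0,0],"translation":[0,0.5,-58.5],"grip":20},{"rotation":[0,0,0],"translation":[0,0.5,-58.5],"grip":20},{"rotation":[0,0,0],"translation":[0,0.5,-58.5],"grip":20},{"rotation":[0,0,0],"translation":[0,0.5,-58.5],"grip":20},{"rotation":[0,0,0],"translation":[0,0.5,-58.5],"grip":20}]' 40
python3 - <<'E'
from h import *
pt,rt=tray('legs',75+5+9,33,60);print(pt); go(pt,rt)
E
```

```text
time: 12.0
ee_pos: [0.6346, -0.0071, 0.005]
tcp_rot: [179.7, -0.1, 100.8]
wrist_force: [-1.2, -0.4, 7.1]
opening: 0.0264
grasp_force: 39.4
[ 549.07360695 -267.41200257  159.26357205]
t 12.0 rot [26.7, -20.9, -96.4] trans [-85.5, -260.3, 154.2]
```

```bash
python3 -m jog '[{"rotation":[0,0,0],"translation":[0,0,20],"grip":20},{"rotation":[0,0,0],"translation":[0,0,60],"grip":20},{"rotation":[0,0,0],"translation":[0,0,110],"grip":20},{"rotation":[0,0,0],"translation":[-20,-10,155],"grip":20},{"rotation":[26.7,-20.9,-96.4],"translation":[-85.5,-260.3,230],"grip":20},{"rotation":[26.7,-20.9,-96.4],"translation":[-85.5,-260.3,230],"grip":20},{"rotation":[26.7,-20.9,-96.4],"translation":[-85.5,-260.3,230],"grip":20},{"rotation":[26.7,-20.9,-96.4],"translation":[-85.5,-260.3,230],"grip":20},{"rotation":[26.7,-20.9,-96.4],"translation":[-85.5,-260.3,230],"grip":20},{"rotation":[26.7,-20.9,-96.4],"translation":[-85.5,-260.3,230],"grip":20},{"rotation":[26.7,-20.9,-96.4],"translation":[-85.5,-260.3,230],"grip":20},{"rotation":[26.7,-20.9,-96.4],"translation":[-85.5,-260.3,230],"grip":20},{"rotation":[26.7,-20.9,-96.4],"translation":[-85.5,-260.3,230],"grip":20},{"rotation":[26.7,-20.9,-96.4],"translation":[-85.5,-260.3,230],"grip":20},{"rotation":[26.7,-20.9,-96.4],"translation":[-85.5,-260.3,230],"grip":20},{"rotation":[26.7,-20.9,-96.4],"translation":[-85.5,-260.3,180],"grip":20},{"rotation":[26.7,-20.9,-96.4],"translation":[-85.5,-260.3,154],"grip":20},{"rotation":[26.7,-20.9,-96.4],"translation":[-85.5,-260.3,154],"grip":20}]'
python3 - <<'E'
from h import *
st('legs')
for h in (30,12,8): go(*tray('legs',89,33,h))
E
```

```text
time: 13.8
ee_pos: [0.5459, -0.2658, 0.1525]
tcp_rot: [-179.6, -29.8, 1.7]
wrist_force: [-0.2, -0.1, -0.2]
opening: 0.0266
grasp_force: 39.8
t 13.8 a,b,h [82.9 34.7 55.7] F up,side,n [-0.3 -0.1 -0.1]
t 13.8 rot [-0.4, -0.3, -0.1] trans [18.2, -1.2, -19.2]
t 13.8 rot [-0.4, -0.3, -0.1] trans [27.2, -0.9, -34.8]
t 13.8 rot [-0.4, -0.3, -0.1] trans [29.2, -0.8, -38.2]
```

```bash
python3 -m jog '[{"rotation":[-0.4,-0.3,-0.1],"translation":[18.2,-1.2,-19.2],"grip":20},{"rotation":[-0.4,-0.3,-0.1],"translation":[27.2,-0.9,-34.8],"grip":20},{"rotation":[-0.4,-0.3,-0.1],"translation":[29.2,-0.8,-38.2],"grip":20},{"rotation":[-0.4,-0.3,-0.1],"translation":[29.2,-0.8,-38.2],"grip":20}]' >/dev/null
python3 -c "
from h import *
st('legs')"
python3 -m jog '[{"rotation":[0,0,0],"translation":[0.5,0,-0.87],"grip":20},{"rotation":[0,0,0],"translation":[0.5,0,-0.87],"grip":20}]'
python3 -c "
from h import *
st('legs')"
```

```text
t 14.2 a,b,h [94.5 31.2 11.9] F up,side,n [-0.5 -0.1 -0.5]
time: 14.4
ee_pos: [0.5782, -0.2686, 0.1197]
tcp_rot: [179.6, -30.5, 2.0]
wrist_force: [-0.2, 0.9, -0.5]
opening: 0.0264
grasp_force: 39.8
t 14.4 a,b,h [94.4 30.9 11.2] F up,side,n [-0.4  0.9 -0.3]
```

```bash
python3 -m jog '[{"rotation":[0,0,0],"translation":[0,0,0],"grip":20}]' >/dev/null; python3 - <<'E'
from h import *
st('legs')
for h in (8,): go(*tray('legs',86,33,h))
E
```

```text
t 14.5 a,b,h [94.  31.1 10.9] F up,side,n [-0.7  0.1 -0.4]
t 14.5 rot [0.3, 0.4, 0.0] trans [-5.5, 1.8, -6.5]
```

```bash
python3 -m jog '[{"rotation":[0.3,0.4,0],"translation":[-3,1.8,-3.5],"grip":20},{"rotation":[0.3,0.4,0],"translation":[-5.5,1.8,-6.5],"grip":20},{"rotation":[0.3,0.4,0],"translation":[-5.5,1.8,-6.5],"grip":20},{"rotation":[0.3,0.4,0],"translation":[-5.5,1.8,-6.5],"grip":20}]' 
python3 -c "
from h import *
st('legs')"
python3 -m jog '[{"rotation":[0,0,0],"translation":[0.5,0,-0.87],"grip":20},{"rotation":[0,0,0],"translation":[0.5,0,-0.87],"grip":20}]'>/dev/null
python3 -c "
from h import *
st('legs')"
```

```text
time: 14.9
ee_pos: [0.5722, -0.2663, 0.1115]
tcp_rot: [-179.9, -30.0, 1.8]
wrist_force: [-0.3, 0.2, -1.0]
opening: 0.0265
grasp_force: 39.9
t 14.9 a,b,h [85.1 33.4  7.1] F up,side,n [-0.8  0.2 -0.7]
t 15.1 a,b,h [85.3 33.3  6.8] F up,side,n [-5.   2.9 10.4]
```

```bash
python3 -m jog '[{"rotation":[0,0,0],"translation":[-2.6,-0.08,-1.2],"grip":20},{"rotation":[0,0,0],"translation":[-5.4,-0.17,-2.65],"grip":20},{"rotation":[0,0,0],"translation":[-5.4,-0.17,-2.65],"grip":20}]' >/dev/null
python3 -c "
from h import *
st('legs')"
python3 -m jog '[{"rotation":[0,0,0],"translation":[-1.3,-0.03,-0.75],"grip":20},{"rotation":[0,0,0],"translation":[-1.3,-0.03,-0.75],"grip":20}]'>/dev/null
python3 -c "
from h import *
st('legs')"
```

```text
t 15.4 a,b,h [79.6 33.2  6.9] F up,side,n [0.1 0.2 4.9]
t 15.6 a,b,h [78.4 33.1  6.9] F up,side,n [1.6 0.2 4.4]
```

```bash
python3 -m jog '[{"rotation":[0,0,0],"translation":[-0.9,-0.03,-0.5],"grip":20},{"rotation":[0,0,0],"translation":[-0.9,-0.03,-0.5],"grip":20}]'>/dev/null
python3 -c "
from h import *
st('legs')"
python3 -m jog '[{"rotation":[0,0,0],"translation":[-0.6,-0.02,-0.35],"grip":20},{"rotation":[0,0,0],"translation":[-0.6,-0.02,-0.35],"grip":20}]' >/dev/null
python3 -c "
from h import *
st('legs')"
```

```text
t 15.8 a,b,h [77.4 33.2  6.9] F up,side,n [ 2.4 -0.2  4.3]
t 16.0 a,b,h [76.7 33.2  6.9] F up,side,n [2.6 0.4 5.1]
```

```bash
python3 -m jog '[{"rotation":[0,0,0],"translation":[-0.6,-0.02,-0.35],"grip":20},{"rotation":[0,0,0],"translation":[-0.6,-0.02,-0.35],"grip":20}]' >/dev/null
python3 -c "
from h import *
st('legs')"
```

```text
t 16.2 a,b,h [76.1 33.2  6.9] F up,side,n [ 2.5 -0.4  4.5]
```

```bash
python3 -m jog '[{"rotation":[0,0,0],"translation":[-0.6,-0.02,-0.35],"grip":20},{"rotation":[0,0,0],"translation":[-0.6,-0.02,-0.35],"grip":20}]' >/dev/null
python3 -c "
from h import *
st('legs')"
python3 -m jog '[{"rotation":[0,0,0],"translation":[-0.6,-0.02,-0.35],"grip":20},{"rotation":[0,0,0],"translation":[-0.6,-0.02,-0.35],"grip":20}]' >/dev/null
python3 -c "
from h import *
st('legs')"
```

```text
t 16.4 a,b,h [75.4 33.2  6.9] F up,side,n [4.1 0.  5. ]
t 16.6 a,b,h [74.7 33.2  6.9] F up,side,n [2.5 0.2 4.8]
```

```bash
python3 -m jog '[{"rotation":[0,0,0],"translation":[-0.6,-0.02,-0.35],"grip":20},{"rotation":[0,0,0],"translation":[-0.6,-0.02,-0.35],"grip":20}]' >/dev/null
python3 -c "
from h import *
st('legs')"
python3 -m jog '[{"rotation":[0,0,0],"translation":[-0.6,-0.02,-0.35],"grip":20},{"rotation":[0,0,0],"translation":[-0.6,-0.02,-0.35],"grip":20}]' >/dev/null
python3 - <<'E'
from h import *
st('legs')
p,d=imaging.camera('top');P=cloud('top',d)*1000
c,up,s,nn=np.load('tray_legs.npy');b0,a0=CB['legs'];D=P-c*1000;a=D@up-a0;b=D@s-b0;h=D@nn
for L,H in ((-60,-10),(10,60)):
    m=(h>10)&(h<40)&(b<H)&(b>L)&(a>100)&(a<180);print(a[m].max(),b[m].min(),b[m].max(),h[m].max(),m.sum())
E
```

```text
t 16.8 a,b,h [74.1 33.2  6.9] F up,side,n [2.6 0.1 3.8]
t 17.0 a,b,h [74.1 33.2  6.9] F up,side,n [6.3 0.8 2.1]
149.8844469282352 -49.9196766307154 -18.201332310783847 35.96771739463641 573
149.59967234531806 13.90931499866048 48.22025063085541 36.42370436142636 569
```

```bash
python3 -m jog '[{"rotation":[0,0,0],"translation":[-1.0,-0.03,-0.57],"grip":20},{"rotation":[0,0,0],"translation":[-1.0,-0.03,-0.57],"grip":20},{"rotation":[0,0,0],"translation":[-1.0,-0.03,-0.57],"grip":20}]' >/dev/null
python3 -c "
from h import *
st('legs')"
```

```text
t 17.35 a,b,h [74.  33.3  7.2] F up,side,n [10.9  0.1  0. ]
```

Firm contact at 10.9 N. Release, retreat and set up for the blank, flipped by +90° because of the wrist range.

```bash
python3 -m jog '[{"rotation":[0,0,0],"translation":[0,0,0],"grip":42},{"rotation":[0,0,0],"translation":[0,0,0],"grip":42},{"rotation":[0,0,0],"translation":[0,0,0],"grip":42},{"rotation":[0,0,0],"translation":[-5,-0.2,8.7],"grip":42},{"rotation":[0,0,0],"translation":[-20,-0.6,34.6],"grip":42},{"rotation":[0,0,0],"translation":[-40,-1.3,69],"grip":60},{"rotation":[0,0,0],"translation":[-40,-1.3,69],"grip":60}]'
python3 - <<'E'
from h import *
go((543,23.2,60),Rd(96.8))
E
```

```text
time: 18.05
ee_pos: [0.5206, -0.2693, 0.1795]
tcp_rot: [179.8, -30.3, 1.9]
wrist_force: [0.1, 0.0, 0.7]
opening: 0.0602
grasp_force: 0.0
t 18.05 rot [-25.6, 22.4, 92.5] trans [22.4, 292.5, -119.5]
```

```bash
python3 -m jog '[{"rotation":[0,0,0],"translation":[0,20,45],"grip":60},{"rotation":[-25.6,22.4,92.5],"translation":[22.4,292.5,40],"grip":60},{"rotation":[-25.6,22.4,92.5],"translation":[22.4,292.5,40],"grip":60},{"rotation":[-25.6,22.4,92.5],"translation":[22.4,292.5,40],"grip":60},{"rotation":[-25.6,22.4,92.5],"translation":[22.4,292.5,40],"grip":60},{"rotation":[-25.6,22.4,92.5],"translation":[22.4,292.5,40],"grip":60},{"rotation":[-25.6,22.4,92.5],"translation":[22.4,292.5,20],"grip":60},{"rotation":[-25.6,22.4,92.5],"translation":[22.4,292.5,-20],"grip":60},{"rotation":[-25.6,22.4,92.5],"translation":[22.4,292.5,-60],"grip":60},{"rotation":[-25.6,22.4,92.5],"translation":[22.4,292.5,-90],"grip":60},{"rotation":[-25.6,22.4,92.5],"translation":[22.4,292.5,-110],"grip":60},{"rotation":[-25.6,22.4,92.5],"translation":[22.4,292.5,-119],"grip":60},{"rotation":[-25.6,22.4,92.5],"translation":[22.4,292.5,-119],"grip":60},{"rotation":[-25.6,22.4,92.5],"translation":[22.4,292.5,-119],"grip":60},{"rotation":[-25.6,22.4,92.5],"translation":[22.4,292.5,-119],"grip":60}]'
python3 - <<'E'
from h import *
go((543,23.2,6),Rd(96.8))
E
```

```text
time: 19.55
ee_pos: [0.5431, 0.0245, 0.0544]
tcp_rot: [-179.7, 0.3, 96.6]
wrist_force: [0.5, 0.2, -0.1]
opening: 0.0602
grasp_force: 0.0
t 19.55 rot [0.3, -0.2, 0.2] trans [-0.1, -1.3, -48.4]
```

```bash
python3 -m jog '[{"rotation":[0.3,-0.2,0.2],"translation":[0,-1.3,-25],"grip":60},{"rotation":[0.3,-0.2,0.2],"translation":[0,-1.3,-40],"grip":60},{"rotation":[0.3,-0.2,0.2],"translation":[0,-1.3,-48],"grip":60},{"rotation":[0.3,-0.2,0.2],"translation":[0,-1.3,-48],"grip":60},{"rotation":[0.3,-0.2,0.2],"translation":[0,-1.3,-48],"grip":25},{"rotation":[0.3,-0.2,0.2],"translation":[0,-1.3,-48],"grip":25},{"rotation":[0.3,-0.2,0.2],"translation":[0,-1.3,-48],"grip":25},{"rotation":[0.3,-0.2,0.2],"translation":[0,-1.3,-48],"grip":25},{"rotation":[0.3,-0.2,0.2],"translation":[0,-1.3,-48],"grip":25}]' 40
python3 - <<'E'
from h import *
pt,rt=tray('blank',75+8,0,60,True);print(pt); go(pt,rt)
E
```

```text
time: 20.45
ee_pos: [0.5437, 0.0232, 0.0073]
tcp_rot: [180.0, 0.1, 96.9]
wrist_force: [-1.0, 0.7, 7.1]
opening: 0.0332
grasp_force: 42.1
[562.70790129 267.98372655 153.87883753]
t 20.45 rot [-20.6, -25.9, 87.2] trans [19.0, 244.7, 146.6]
```

```bash
python3 -m jog '[{"rotation":[0,0,0],"translation":[0,0,20],"grip":25},{"rotation":[0,0,0],"translation":[0,0,60],"grip":25},{"rotation":[0,0,0],"translation":[0,0,110],"grip":25},{"rotation":[0,0,0],"translation":[-10,10,155],"grip":25},{"rotation":[-20.6,-25.9,87.2],"translation":[5,220,220],"grip":25},{"rotation":[-20.6,-25.9,87.2],"translation":[5,220,220],"grip":25},{"rotation":[-20.6,-25.9,87.2],"translation":[5,220,220],"grip":25},{"rotation":[-20.6,-25.9,87.2],"translation":[10,244.7,220],"grip":25},{"rotation":[-20.6,-25.9,87.2],"translation":[19,244.7,220],"grip":25},{"rotation":[-20.6,-25.9,87.2],"translation":[19,244.7,220],"grip":25},{"rotation":[-20.6,-25.9,87.2],"translation":[19,244.7,220],"grip":25},{"rotation":[-20.6,-25.9,87.2],"translation":[19,244.7,220],"grip":25},{"rotation":[-20.6,-25.9,87.2],"translation":[19,244.7,220],"grip":25},{"rotation":[-20.6,-25.9,87.2],"translation":[19,244.7,220],"grip":25},{"rotation":[-20.6,-25.9,87.2],"translation":[19,244.7,180],"grip":25},{"rotation":[-20.6,-25.9,87.2],"translation":[19,244.7,147],"grip":25},{"rotation":[-20.6,-25.9,87.2],"translation":[19,244.7,147],"grip":25},{"rotation":[-20.6,-25.9,87.2],"translation":[19,244.7,147],"grip":25},{"rotation":[-20.6,-25.9,87.2],"translation":[19,244.7,147],"grip":25},{"rotation":[-20.6,-25.9,87.2],"translation":[19,244.7,147],"grip":25}]'
python3 - <<'E'
from h import *
st('blank');print(readout.get_obs()['q'])
for h in (30,12,10): go(*tray('blank',83,0,h,True))
E
```

```text
time: 22.45
ee_pos: [0.5631, 0.2686, 0.1558]
tcp_rot: [-180.0, 30.1, -173.7]
wrist_force: [-0.0, 0.8, -1.6]
opening: 0.0331
grasp_force: 41.2
t 22.45 a,b,h [84.4  0.6 61.5] F up,side,n [-0.8  0.8 -1.4]
[ 31.0156418  -13.02781145 -21.33833077  53.91151716 -12.14508795
  21.73110019]
t 22.45 rot [0.0, 0.1, 0.1] trans [14.5, 1.1, -27.9]
t 22.45 rot [0.0, 0.1, 0.1] trans [23.5, 2.1, -43.5]
t 22.45 rot [0.0, 0.1, 0.1] trans [24.5, 2.2, -45.3]
```

```bash
python3 -m jog '[{"rotation":[0,0.1,0.1],"translation":[14.5,1.1,-28],"grip":25},{"rotation":[0,0.1,0.1],"translation":[23.5,2.1,-43.5],"grip":25},{"rotation":[0,0.1,0.1],"translation":[24,2.1,-44.3],"grip":25},{"rotation":[0,0.1,0.1],"translation":[24,2.1,-44.3],"grip":25},{"rotation":[0,0.1,0.1],"translation":[24,2.1,-44.3],"grip":25}]' >/dev/null
python3 -c "
from h import *
st('blank')"
python3 -m jog '[{"rotation":[0,0,0],"translation":[0.5,0,-0.87],"grip":25},{"rotation":[0,0,0],"translation":[0.5,0,-0.87],"grip":25}]'>/dev/null
python3 -c "
from h import *
st('blank')"
```

```text
t 22.95 a,b,h [81.8 -0.4 10.1] F up,side,n [ 0.1  0.4 -1.2]
t 23.15 a,b,h [81.1 -0.6  8.7] F up,side,n [-0.7  0.5 -1.8]
```

```bash
python3 -m jog '[{"rotation":[0,0,0],"translation":[0.3,0,-0.5],"grip":25},{"rotation":[0,0,0],"translation":[0.3,0,-0.5],"grip":25}]'>/dev/null
python3 -c "
from h import *
st('blank')"
python3 -m jog '[{"rotation":[0,0,0],"translation":[0.25,0,-0.4],"grip":25},{"rotation":[0,0,0],"translation":[0.25,0,-0.4],"grip":25}]'>/dev/null
python3 -c "
from h import *
st('blank')"
```

```text
t 23.35 a,b,h [81.1 -0.6  8.5] F up,side,n [-3.6 -0.8  5.7]
t 23.55 a,b,h [81.1 -0.6  8.4] F up,side,n [-6.6 -1.9 12.8]
```

```bash
python3 -m jog '[{"rotation":[0,0,0],"translation":[-1.5,-0.15,-0.4],"grip":25},{"rotation":[0,0,0],"translation":[-2.8,-0.28,-1.05],"grip":25},{"rotation":[0,0,0],"translation":[-2.8,-0.28,-1.05],"grip":25}]'>/dev/null
python3 -c "
from h import *
st('blank')"
python3 -m jog '[{"rotation":[0,0,0],"translation":[-0.9,-0.1,-0.5],"grip":25},{"rotation":[0,0,0],"translation":[-0.9,-0.1,-0.5],"grip":25}]'>/dev/null
python3 -c "
from h import *
st('blank')"
python3 -m jog '[{"rotation":[0,0,0],"translation":[-0.6,-0.07,-0.35],"grip":25},{"rotation":[0,0,0],"translation":[-0.6,-0.07,-0.35],"grip":25}]'>/dev/null
python3 -c "
from h import *
st('blank')"
```

```text
t 23.85 a,b,h [78.7 -0.5  8.5] F up,side,n [1.1 0.4 5.7]
t 24.05 a,b,h [77.9 -0.4  8.5] F up,side,n [ 2.8 -0.4  6. ]
t 24.25 a,b,h [77.4 -0.4  8.5] F up,side,n [ 2.7 -0.5  5.1]
```

```bash
python3 -m jog '[{"rotation":[0,0,0],"translation":[-0.6,-0.07,-0.35],"grip":25},{"rotation":[0,0,0],"translation":[-0.6,-0.07,-0.35],"grip":25}]'>/dev/null
python3 -c "
from h import *
st('blank')"
python3 -m jog '[{"rotation":[0,0,0],"translation":[-0.6,-0.07,-0.35],"grip":25},{"rotation":[0,0,0],"translation":[-0.6,-0.07,-0.35],"grip":25}]'>/dev/null
python3 -c "
from h import *
st('blank')"
```

```text
t 24.45 a,b,h [76.7 -0.5  8.5] F up,side,n [ 3.1 -0.4  6.1]
t 24.65 a,b,h [76.  -0.5  8.5] F up,side,n [3.4 0.1 4.9]
```

```bash
python3 -m jog '[{"rotation":[0,0,0],"translation":[-0.6,-0.07,-0.35],"grip":25},{"rotation":[0,0,0],"translation":[-0.6,-0.07,-0.35],"grip":25}]'>/dev/null
python3 -c "
from h import *
st('blank')"
python3 -m jog '[{"rotation":[0,0,0],"translation":[-0.6,-0.07,-0.35],"grip":25},{"rotation":[0,0,0],"translation":[-0.6,-0.07,-0.35],"grip":25}]'>/dev/null
python3 -c "
from h import *
st('blank')"
```

```text
t 24.85 a,b,h [75.4 -0.4  8.5] F up,side,n [3.6 0.3 3.4]
t 25.05 a,b,h [75.4 -0.4  8.6] F up,side,n [ 6.8 -0.   0.8]
```

```bash
python3 -m jog '[{"rotation":[0,0,0],"translation":[-0.9,-0.1,-0.52],"grip":25},{"rotation":[0,0,0],"translation":[-0.9,-0.1,-0.52],"grip":25},{"rotation":[0,0,0],"translation":[-0.9,-0.1,-0.52],"grip":25}]'>/dev/null
python3 -c "
from h import *
st('blank')"
```

```text
t 25.35 a,b,h [75.4 -0.5  8.9] F up,side,n [ 9.8 -0.5 -0.5]
```

```bash
python3 -m jog '[{"rotation":[0,0,0],"translation":[0,0,0],"grip":50},{"rotation":[0,0,0],"translation":[0,0,0],"grip":50},{"rotation":[0,0,0],"translation":[0,0,0],"grip":50},{"rotation":[0,0,0],"translation":[-5,-0.5,8.7],"grip":50},{"rotation":[0,0,0],"translation":[-20,-2,34.6],"grip":50},{"rotation":[0,0,0],"translation":[-60,-6,104],"grip":50},{"rotation":[0,0,0],"translation":[-160,-60,150],"grip":50},{"rotation":[0,0,0],"translation":[-220,-120,150],"grip":50},{"rotation":[0,0,0],"translation":[-220,-160,150],"grip":50},{"rotation":[0,0,0],"translation":[-220,-160,150],"grip":50},{"rotation":[0,0,0],"translation":[-220,-160,150],"grip":50},{"rotation":[0,0,0],"translation":[-220,-160,150],"grip":50}]'
python3 - <<'E'
from h import *
p,d=imaging.camera('top');cv2.imwrite('pics/t2.png',p[...,::-1]);P=cloud('top',d)*1000
for n,L,H in (('legs',-60,-10),('legs',10,60),('blank',-40,40)):
    c,up,s,nn=np.load(f'tray_{n}.npy');b0,a0=CB[n];D=P-c*1000;a=D@up-a0;b=D@s-b0;h=D@nn
    m=(h>8)&(h<45)&(b<H)&(b>L)&(a>25)&(a<180)
    q=m&(h>25)
    t=q&(a>100);e=q&(a<40)
    print(n,'max a',a[m].max(),'b',b[m].min(),b[m].max(),'h hi/lo end',np.percentile(h[t],90),np.percentile(h[e],90),'lowest a at h 24-33',np.percentile(a[(h>23)&(h<32)&(b<H-8)&(b>L+8)&(a<40)&(a>-20)],[2,50]),'yaw',np.degrees(np.polyfit(a[m],b[m],1)[0]))
E
```

```text
time: 26.55
ee_pos: [0.3589, 0.1076, 0.2525]
tcp_rot: [-179.7, 29.5, -173.6]
wrist_force: [-0.5, -0.5, 0.9]
opening: 0.05
grasp_force: 0.0
legs max a 149.94123635519705 b -52.1441657712743 -16.200350701381353 h hi/lo end 33.44855440996732 35.580961993405595 lowest a at h 24-33 [-12.67800636  17.65798062] yaw -0.698439852141181
legs max a 149.77115597597992 b 14.575901507721234 49.43307522229627 h hi/lo end 33.49376936220398 35.489631890682716 lowest a at h 24-33 [-13.73717536  18.01787681] yaw -0.1420740001305534
blank max a 149.69949388276842 b -20.79979508773066 14.728862247995213 h hi/lo end 35.69537363447144 35.6793671516686 lowest a at h 24-33 [ 0.67348819 19.89085153] yaw 0.283758307840935
```

View pics/t2.png

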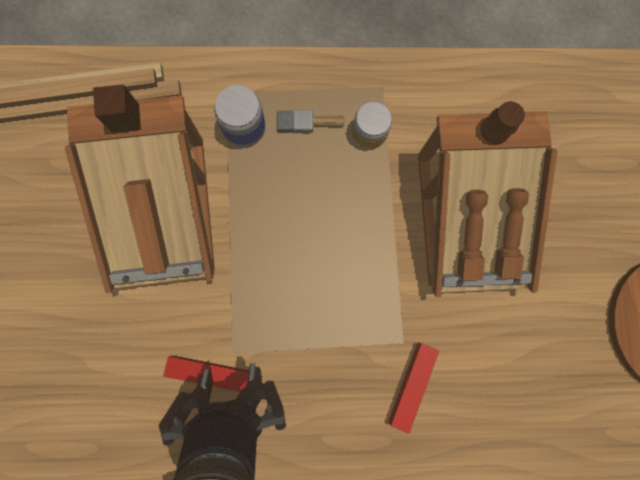

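The legs lie side by side at (473,235) and (514,235) and the blank at (145,228). All are flat, straight up the slope and against their bars, with top ends at 150 mm. The bystanders are where they were and the robot is clear, so I'll hand in.

```bash
python3 -c "
from workcell import bot
print(bot.job_done())"
```

```text
the job is handed in; nothing more can be done
None
```

I handed the job in at about 27 s: both legs are side by side in the round-sample tray and the blank is in the square-sample tray, each lying flat and straight up the slope, pressed onto its stop bar at about 10–11 N (wrist reading) and left touching it; no verdict came back.

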